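Build up a synchro set on a gearbox shaft

TASK

Build up the gearbox shaft that stands upright in its holder on the bench: slide the needle roller cage on first, then the toothed gear over it, then the brass synchro ring over the gear's cone, then the grooved synchro hub and last the ball bearing, each the way up it lies now and fully seated. Lower each part down to its seat rather than letting it drop, and leave the finished stack free-standing. Do not disturb the grease tin, the screwdriver or the cardboard parts box.

Things in the scene. Friction and masses are not known exactly. Their poses are not given: they have to be found in the camera images.
- shaft: Bright steel shaft upright in a fixed blue-grey holder (disc 110 mm across, 14 high; boss 60 across up to 26). Origin: on its axis at bench level, z up. A toothed shoulder 53 across, its flat top 40 mm up, is the seat of both needle cage and gear. Above it the shaft is 24.5 in diameter up to 91, tapering to 17 at its tip, 97 mm up. All fits are loose slip fits. The built-up stack ends at 103.
- needle_cage: Needle roller cage: green tube with bright rollers, 33.5 mm outside, bore 27.5, 24 high, top outer edge bevelled. About 40 g. Goes over the shaft onto the shoulder: underside 40 mm above the shaft's origin. Origin: centre of its flat underside, z up along its axis; lies flat, right side up; yaw does not matter.
- gear: Grey steel gear, slanted teeth, 62 to 63 mm across, 14 high, bore 36.5. On top a dark collar of small teeth 55 across up to 17 mm, then a bright cone, 47 across at its foot, 43 at its top 25 mm above the underside. About 260 g. Goes over the needle cage onto the shoulder: underside 40 mm above the shaft's origin. Origin: centre of its flat underside, z up along its axis; lies flat, right side up; yaw does not matter.
- baulk_ring: Brass synchro ring, 57 to 58 mm across, 50 inside (straight), 10 high, fine teeth at the foot. About 60 g. Goes over the gear's cone onto the collar of small teeth: underside then 57 mm above the shaft's origin. Origin: centre of its flat underside, z up along its axis; lies flat, right side up; yaw does not matter.
- synchro_hub: Bright steel synchro hub with sleeve, 64 mm across, 20 high, fork groove 7 wide round the middle, splines inside, bore 28. About 300 g. Goes over the shaft onto the brass ring's top: underside 67 mm above the shaft's origin. Origin: centre of its flat underside, z up along its axis; lies flat, right side up; yaw does not matter.
- bearing: Ball bearing with bright races and blue seals, 58 mm across, bore 28, 16 high. About 170 g. Goes over the shaft's end onto the synchro hub: underside 87 mm above the shaft's origin, hiding the shaft's tip. Origin: centre of its flat underside, z up along its axis; lies flat, right side up; yaw does not matter.
- grease_tin: Bystander: blue grease tin with yellow lid, 67 mm across, 46 mm high. Origin: centre of its underside. Leave it where it is.
- screwdriver: Bystander: screwdriver with red handle lying at the far side of the bench. Leave it where it is.
- parts_box: Bystander: closed cardboard parts box 90 x 150 x 50 mm at the far side of the bench. Origin: centre of its underside. Leave it where it is.
There are look-alikes about, which are no part of the job. There is more than one size of the baulk_ring; the job needs the smaller. Of the things that look like the needle_cage, the larger one is meant.

How it is judged:
On the way, in this order (a step that is already met when the one before it is completed fails the run):
1. the needle cage is on the shaft, seated (horizontal distance between needle_cage and shaft below 0.006 m and z of needle_cage in the frame of shaft between 0.037 and 0.043 m and angle between needle_cage's own z axis and vertical below 0.06 rad), for 0.2 s.
2. the gear is on the shaft, seated (horizontal distance between gear and shaft below 0.006 m and z of gear in the frame of shaft between 0.037 and 0.043 m and angle between gear's own z axis and vertical below 0.06 rad), for 0.2 s.
3. the brass ring is on the shaft, seated (horizontal distance between baulk_ring and shaft below 0.006 m and z of baulk_ring in the frame of shaft between 0.054 and 0.06 m and angle between baulk_ring's own z axis and vertical below 0.06 rad), for 0.2 s.
4. the synchro hub is on the shaft, seated (horizontal distance between synchro_hub and shaft below 0.006 m and z of synchro_hub in the frame of shaft between 0.064 and 0.07 m and angle between synchro_hub's own z axis and vertical below 0.06 rad), for 0.2 s.
5. the bearing is on the shaft, seated (horizontal distance between bearing and shaft below 0.006 m and z of bearing in the frame of shaft between 0.084 and 0.09 m and angle between bearing's own z axis and vertical below 0.06 rad), for 0.2 s.
At the end, for the whole second after the job is handed in: All five parts are on the shaft in the order needle cage, gear, brass ring, synchro hub, bearing: each within 6 mm of the shaft's axis, within 3 mm of its seated height (undersides 40, 40, 57, 67 and 87 mm above the bench), level within 0.06 rad, released and at rest (all of step 1 and all of step 2 and all of step 3 and all of step 4 and all of step 5 and linear speed of each of needle_cage, gear, baulk_ring, synchro_hub, bearing below 0.02 m/s); the robot touches nothing.
It fails at once if a part falls down the shaft (faster than 0.7 m/s while on it, a drop of more than about 25 mm) ((horizontal distance between needle_cage and shaft below 0.015 m and z of needle_cage in the frame of shaft below 0.095 m and linear speed of needle_cage above 0.7 m/s) or (horizontal distance between gear and shaft below 0.015 m and z of gear in the frame of shaft below 0.095 m and linear speed of gear above 0.7 m/s) or (horizontal distance between baulk_ring and shaft below 0.015 m and z of baulk_ring in the frame of shaft below 0.095 m and linear speed of baulk_ring above 0.7 m/s) or (horizontal distance between synchro_hub and shaft below 0.015 m and z of synchro_hub in the frame of shaft below 0.095 m and linear speed of synchro_hub above 0.7 m/s) or (horizontal distance between bearing and shaft below 0.015 m and z of bearing in the frame of shaft below 0.095 m and linear speed of bearing above 0.7 m/s)).
It fails at once if the grease tin, the screwdriver or the parts box is moved by more than 25 mm (distance of any of grease_tin, screwdriver, parts_box from where it was at the start of the episode above 0.025 m).
It also fails if it takes over 112 s, if anything falls off the work surface, if the arm or the gripper's body presses on something with over 40 N, if the wrist force passes 120 N, or if a joint passes its speed limit or range.

ROBOT

A 7-joint arm with a two-finger parallel gripper is mounted at the origin on the work surface. World frame = base frame: x ahead of the robot, y to its left, z up, the work surface at z = 0. Lengths are in m, angles in rad, forces in N, time in s.
With the tool pointing down it reaches from about 0.425 to 0.975 m from the base axis. Payload 16.7 kg.
Tool frame: the origin (TCP) lies at the very end of the fingers, on their centre line; the grasp point (between the pads) lies 19 mm behind it; x points along the fingers, y is the direction in which the jaws open and shut, and the axes are right-handed (so a half turn about x gives the same grasp; the last joint's range is limited). The gripper opens to 85 mm and grips with 20 to 120 N. Pads are 22 mm wide; open, the fingers measure 114 mm over their backs; the gripper's body (76 mm by 85 mm) begins 54 mm behind the grasp point. The pads swing forward as they close: fully open they stand 13 mm farther back than shut.
Start: joints at [1.131, 0.426, 0.074, 1.606, -0.034, 1.111, -0.067], TCP at [0.194, -0.647, 0.231] pointing down, gripper open.
Joint ranges: [-2.85, 2.85], [-0.5, 2.14], [-1.23, 1.37], [0.21, 2.46], [-1.02, 4.16], [0.16, 2.05], [-2.73, 2.73]. Speed limits (rad/s): [1.89, 1.89, 2.39, 2.39, 3.01, 3.01, 3.01].

INTERFACE

Orientations are given as a rotation vector (axis times angle).
In Python, from workcell import arm gives the robot as it stands.
- The arm moves only by the shell command python3 -m pendant 'ROWS' [FORCE]. ROWS is JSON, a list of rows, each a list of 7 numbers: the finger opening in cm, from 0 to 8.54, then the shift along the tool's x, y, z in cm, then the turn, a rotation vector about the tool's x, y, z in degrees. A call has 1 to 12 rows; each row shifts and turns the pose as measured when the row begins, along the tool's axes as they then stand; what a row does not reach is not made up. A row lasts 1/8 s, in which the tool goes at most 62.5 mm and 10.7 degrees, less where a joint would pass 70% of its speed; a pose out of reach is approached as far as the arm can. A call is refused whole if a number of a shift passes 6.25 or a number of a turn 10.7, either way. A call with a gripper value outside its range is refused whole. The fingers move at their own pace and stop on an object; FORCE is the grip in N (left out, the last holds). Time passes only in rows, so rows that do not move let the fingers close. It gives the time, the measured TCP pose, the force and the opening at its end, in the units of the state.
- arm.get_state(): the state, without advancing time (a new reading comes with each control period).
- arm.read_camera(name): name is "side" or "top" or "wrist"; returns the picture (420x560x3 uint8, red, green, blue); there is no depth.
- arm.get_calibration(name): a dict with "camera_matrix" (3x3 intrinsics, pixels), "origin" and "attitude" of the camera in the world. Camera axes: x right, y up, looking along -z (the intrinsics and any distortion apply to the point x, -y, -z); pixel columns grow to the right and rows downward; lengths in m; the calibration is good to about 2 mm. A picture is of the moment at which its call begins: read the wrist's pose just before it. get_calibration takes no time and is no camera call; for the wrist camera it gives the pose at the moment of the call.
- arm.finish_job(): hands the job in, once; it reports no verdict.
The state is a dict: "time_s": time; "q": joint angles; "qd": joint speeds; "joint_efforts": joint torques, N m; "ee_pos": TCP position; "orientation": TCP orientation; "contact_force": force on the tool from outside, world axes, zero at the start; "torque": the same for the moment, N m; "gripper_width": finger opening in m.
Only numpy, scipy, OpenCV 4.12 (cv2) and the standard library are available. Lean on these libraries where they do the work, as an engineer would, in place of code of your own. Each camera call takes 0.05 s, during which the arm holds its last target. There are 200 camera calls.

## Working session

There is one attempt and no reset: what is moved stays moved. The work goes in short steps, Python scripts to look and compute and a shell command to move; the robot and the scene stay as the last step left them, time stands still between calls to the robot, and variables do not carry over. Pictures are saved under pics/ and viewed, about 12 in all and at most 16, crops included, and the job is handed in when it is done.

```bash
mkdir -p pics; cat > h.py <<'E'
import numpy as np, cv2
from workcell import arm
from scipy.spatial.transform import Rotation as R
def snap(name,fn):
    c=arm.get_calibration(name); im=arm.read_camera(name)
    cv2.imwrite('pics/'+fn+'.png',cv2.cvtColor(im,cv2.COLOR_RGB2BGR)); return c,im
def att(c):
    a=np.array(c['attitude'],float); 
    return a if a.shape==(3,3) else (R.from_rotvec(a) if a.size==3 else R.from_quat(a)).as_matrix()
def ray(c,u,v,z):
    K=np.array(c['camera_matrix']); d=np.linalg.solve(K,[u,v,1]); d=att(c)@np.array([d[0],-d[1],-d[2]])
    o=np.array(c['origin']); return o+d*(z-o[2])/d[2]
def proj(c,p):
    q=att(c).T@(np.array(p)-np.array(c['origin'])); q=np.array(c['camera_matrix'])@[q[0],-q[1],-q[2]]; return q[:2]/q[2]
E
python3 - <<'E'
from h import *
np.set_printoptions(precision=4,suppress=True)
for n in ('top','side','wrist'):
    c,im=snap(n,n+'0'); print(n,c)
print(arm.get_state())
a=[cv2.imread(f'pics/{n}0.png') for n in('top','side')]
E
```

```text
top {'camera_matrix': array([[526.8956,   0.    , 284.4098],
       [  0.    , 526.8956, 210.1961],
       [  0.    ,   0.    ,   1.    ]]), 'origin': array([ 0.3251, -0.0323,  1.169 ]), 'attitude': array([ 0.1626, -0.1627, -1.5865])}
side {'camera_matrix': array([[405.9998,   0.    , 278.6353],
       [  0.    , 405.9998, 209.7258],
       [  0.    ,   0.    ,   1.    ]]), 'origin': array([ 0.092 , -0.6328,  0.5182]), 'attitude': array([ 0.994 , -0.3199, -0.567 ])}
wrist {'camera_matrix': array([[302.2041,   0.    , 280.1009],
       [  0.    , 302.2041, 206.6168],
       [  0.    ,   0.    ,   1.    ]]), 'origin': array([ 0.2552, -0.6281,  0.3737]), 'attitude': array([-0.2238,  0.1685, -1.272 ])}
{'time_s': 0.15, 'q': array([ 1.1305,  0.4266,  0.0739,  1.6064, -0.0341,  1.1108, -0.0671]), 'qd': array([ 0.0007, -0.0035,  0.0011, -0.0013,  0.0005,  0.0014, -0.0006]), 'joint_efforts': array([  0.0052, -95.0316,   3.7646, -46.3758,   0.0195,   0.0079,
         0.0001]), 'ee_pos': array([ 0.1934, -0.6464,  0.2308]), 'orientation': array([ 2.0654,  0.3035, -2.0659]), 'contact_force': array([ 0.6585,  0.2556, -0.1189]), 'torque': array([-0.0466,  0.0238, -0.007 ]), 'gripper_width': 0.08505778606707655}
```

View pics/top0.png

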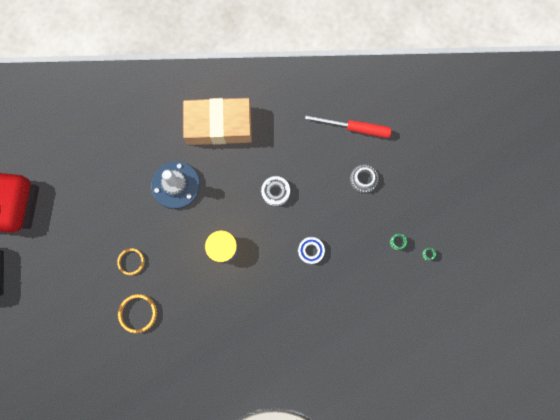

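View pics/side0.png

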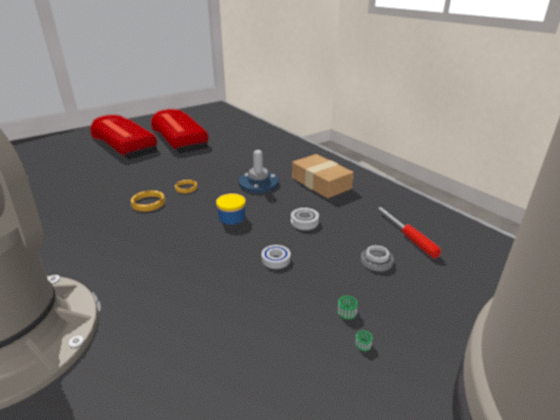

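Top view: brass rings at (131,262), smaller, and (137,314), larger, so the first is meant. Green cages at (399,242), larger, and (429,254), smaller, so the first is meant. The gear is at (365,179), the hub at (276,191), the bearing at (311,250) and the shaft at about (174,185). I'll confirm this in enlarged crops with a scaled grid.

```bash
python3 - <<'E'
from h import *
im=cv2.imread('pics/top0.png'); t=[]
for u,v in [(134,288),(414,248),(365,179),(276,191),(311,250),(174,185)]:
    x0,y0=u-44,v-44; s=3
    k=cv2.resize(im[y0:y0+88,x0:x0+88],None,fx=s,fy=s,interpolation=cv2.INTER_CUBIC)
    for i in range(0,88):
        if (x0+i)%10==0: cv2.line(k,(i*s+1,0),(i*s+1,6),(255,255,255),1); cv2.putText(k,str(x0+i),(i*s-8,16),0,.3,(255,255,255),1)
        if (y0+i)%10==0: cv2.line(k,(0,i*s+1),(6,i*s+1),(255,255,255),1); cv2.putText(k,str(y0+i),(8,i*s+4),0,.3,(255,255,255),1)
    t.append(k)
cv2.imwrite('pics/m.png',np.vstack([np.hstack(t[:3]),np.hstack(t[3:])]))
hsv=cv2.cvtColor(im,cv2.COLOR_BGR2HSV); c=arm.get_calibration('top')
def blob(n,mask,u,v,r,z):
    m=np.zeros_like(mask);m[v-r:v+r,u-r:u+r]=mask[v-r:v+r,u-r:u+r]
    p=cv2.findNonZero(m); h=cv2.convexHull(p); e=cv2.fitEllipse(h); 
    w=ray(c,*e[0],z); print(n,np.round(e[0],1),np.round(e[1],1),np.round(w,4),'dia mm',np.round(np.array(e[1])/526.9*(1.169-z)*1000,1))
H,S,V=[hsv[...,i] for i in range(3)]
br=((H>10)&(H<30)&(S>120)&(V>90)).astype('u1'); g=((H>60)&(H<95)&(S>80)).astype('u1'); st=((V>120)).astype('u1')
blob('ring',br,131,262,20,.005);blob('ringL',br,137,314,24,.005)
blob('cage',g,399,242,14,.02);blob('cageS',g,429,254,13,.02)
blob('gear',(V>95).astype('u1'),365,179,22,.014);blob('hub',st,276,191,22,.02);blob('bear',st,311,250,20,.016)
E
```

```text
ring [130.5 261.3] [26.  27.3] [0.461 0.308 0.005] dia mm [57.4 60.3]
ringL [136.9 313.4] [37.6 39.3] [0.3473 0.2898 0.005 ] dia mm [83.1 86.8]
cage [398.1 241.4] [15.9 16.9] [ 0.4901 -0.2835  0.02  ] dia mm [34.6 36.9]
cageS [428.8 253.8] [11.7 13.4] [ 0.4615 -0.3489  0.02  ] dia mm [25.4 29.2]Traceback (most recent call last):
  File "<stdin>", line 20, in <module>
  File "<stdin>", line 14, in blob
cv2.error: OpenCV(4.12.0) /io/opencv/modules/imgproc/src/shapedescr.cpp:361: error: (-201:Incorrect size of input array) There should be at least 5 points to fit the ellipse in function 'fitEllipseNoDirect'
```

View pics/m.png

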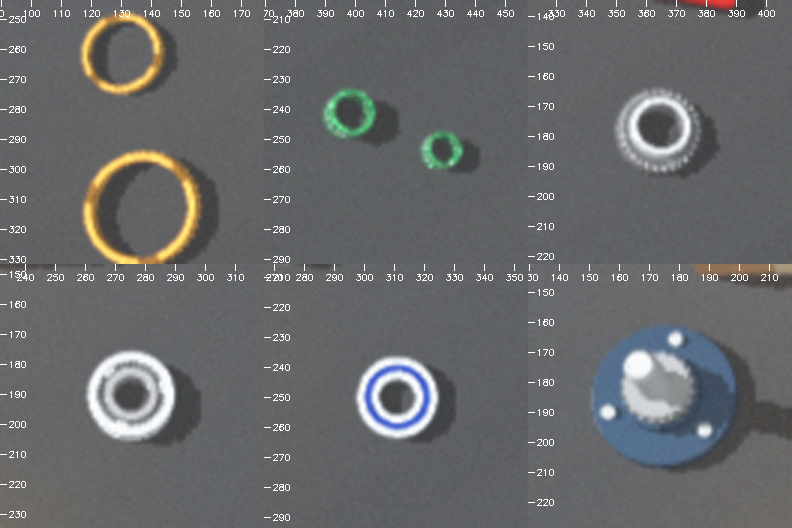

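The crops confirm it: the small ring is about 58 mm across and the other about 85, and the larger cage is about 34.5 mm and the other about 27. Next come world positions and tool axes.

```bash
cat >> h.py <<'E'
def go(x,y,z,yaw=None):
    """remaining tool-frame shift (cm) and turn (deg); tool x down, jaw axis (tool y) at world angle yaw"""
    s=arm.get_state(); r=R.from_rotvec(s['orientation']); M=r.as_matrix()
    if yaw is None: yaw=np.degrees(np.arctan2(M[1,1],M[0,1]))
    cy,sy=np.cos(np.radians(yaw)),np.sin(np.radians(yaw))
    T=np.array([[0,cy,sy],[0,sy,-cy],[-1,0,0]])
    sh=M.T@(np.array([x,y,z])-s['ee_pos'])*100; tr=np.degrees(R.from_matrix(M.T@T).as_rotvec())
    print('shift cm',np.round(sh,2),'turn deg',np.round(tr,1),'yaw',round(float(np.degrees(np.arctan2(M[1,1],M[0,1]))),1),'t',s['time_s'],'p',np.round(s['ee_pos'],4),'w',round(s['gripper_width'],4),'f',np.round(s['contact_force'],1),'q7',np.round(s['q'][[0,6]],2))
    return sh,tr
E
python3 - <<'E'
from h import *
np.set_printoptions(precision=4,suppress=True)
c=arm.get_calibration('top')
for n,u,v,z in [('gear',364.7,176.8,.025),('hub',275.7,190.7,.02),('bear',311.3,250.3,.016),('tip',166.7,174.7,.097),('disc',175.3,184.7,.014),('ring',130.5,261.3,.007),('cage',398.3,241.2,.024)]: print(n,ray(c,u,v,z))
print(R.from_rotvec(arm.get_state()['orientation']).as_matrix())
w=arm.get_calibration('wrist'); M=R.from_rotvec(arm.get_state()['orientation']).as_matrix()
print('cam in tool',M.T@(w['origin']-arm.get_state()['ee_pos']),'\n', M.T@att(w))
go(.49,-.283,.12,0)
E
```

```text
gear [ 0.6375 -0.217   0.025 ]
hub [ 0.611  -0.0164  0.02  ]
bear [ 0.4752 -0.0922  0.016 ]
tip [0.6317 0.2118 0.097 ]
disc [0.6315 0.2106 0.014 ]
ring [0.4607 0.3075 0.007 ]
cage [ 0.4901 -0.2831  0.024 ]
[[-0.0004  0.2867 -0.958 ]
 [ 0.0009 -0.958  -0.2867]
 [-1.     -0.001   0.0001]]
cam in tool [-0.143   0.0001 -0.0644] 
 [[ 0.0003  0.2584 -0.966 ]
 [ 1.     -0.0002  0.0003]
 [-0.0001 -0.966  -0.2584]]
shift cm [ 11.1  -26.3  -38.83] turn deg [-73.3  -0.    0.1] yaw -73.3 t 0.15 p [ 0.1934 -0.6464  0.2308] w 0.0851 f [ 0.7  0.3 -0.1] q7 [ 1.13 -0.07]
```

View pics/wrist0.png

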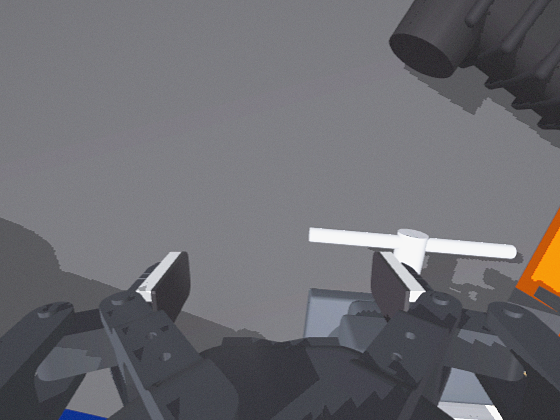

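Shaft axis is at about (0.6316, 0.2112). The wrist view shows the pads at (160,270) and (400,270), with the parts visible between them when held. I'll move over the cage.

```bash
python3 -m pendant '[[8.5,0,-3.3,-4.85,0,0,0],[8.5,0,-3.3,-4.85,0,0,0],[8.5,0,-3.3,-4.85,0,0,0],[8.5,0,-3.3,-4.85,0,0,0],[8.5,1,-3.3,-4.85,0,0,0],[8.5,3,-3.3,-4.85,0,0,0],[8.5,3,-3.3,-4.85,0,0,0],[8.5,3,-3.2,-4.85,0,0,0]]' 30; python3 -c "
from h import *
go(.4901,-.2832,.12,-73)"
```

```text
time_s: 1.15
ee_pos: [0.4877, -0.2868, 0.1355]
orientation: [2.07, 0.292, -2.067]
contact_force: [1.5, -1.5, 0.3]
gripper_width: 0.0849
shift cm [ 1.55 -0.29 -0.33] turn deg [-0.8 -0.1 -0.1] yaw -73.8 t 1.15 p [ 0.4877 -0.2868  0.1355] w 0.0849 f [ 1.5 -1.5  0.3] q7 [ 0.52 -0.93]
```

```bash
python3 -m pendant '[[6,1.5,-0.3,-0.35,-0.8,0,0],[6,3,0,0,0,0,0],[6,3,0,0,0,0,0],[6,3,0,0,0,0,0],[6,1.5,0,0,0,0,0],[6,0.5,0,0,0,0,0]]' 20; python3 -c "
from h import *
go(.4901,-.2832,.006,-73)"
```

```text
time_s: 1.9
ee_pos: [0.4912, -0.2806, 0.0051]
orientation: [2.058, 0.314, -2.058]
contact_force: [0.1, 0.8, -0.3]
gripper_width: 0.0599
shift cm [-0.09  0.22  0.18] turn deg [ 0.4  0.  -0. ] yaw -72.6 t 1.9 p [ 0.4912 -0.2806  0.0051] w 0.0599 f [ 0.1  0.8 -0.3] q7 [ 0.49 -0.96]
```

```bash
python3 -m pendant '[[2.5,-0.1,0.2,0.2,0,0,0],[2.5,0,0,0,0,0,0],[2.5,0,0,0,0,0,0],[2.5,0,0,0,0,0,0],[2.5,0,0,0,0,0,0],[6,0,0,0,0,0,0],[6,0,0,0,0,0,0],[6,0,0,0,-10,0,0],[6,0,0,0,-10,0,0],[6,0,0,0,-10,0,0],[6,0,0,0,-10,0,0],[6,0,0,0,-10,0,0]]' 20;  python3 -m pendant '[[6,0,0,0,-10,0,0],[6,0,0,0,-10,0,0],[6,0,0,0,-10,0,0],[6,0,0,0,-10,0,0],[6,0,0,0,0,0,0]]' ; python3 -c "
from h import *
go(.4901,-.2832,.006,17)
snap('wrist','w1')"
```

```text
time_s: 3.4
ee_pos: [0.4913, -0.2841, 0.0089]
orientation: [1.475, 1.007, -1.473]
contact_force: [-1.0, 0.2, -0.4]
gripper_width: 0.0601
time_s: 4.03
ee_pos: [0.4909, -0.2843, 0.0086]
orientation: [0.945, 1.352, -0.946]
contact_force: [-0.9, 0.4, -0.0]
gripper_width: 0.0601
shift cm [ 0.26 -0.04 -0.14] turn deg [ 3.2  0.2 -0.1] yaw 20.2 t 4.025 p [ 0.4909 -0.2843  0.0086] w 0.0601 f [-0.9  0.4 -0. ] q7 [0.82 0.36]
```

View pics/w1.png

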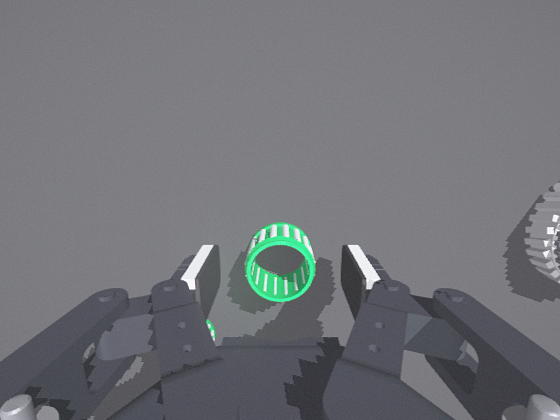

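The cage is centred between the pads, at (280,265) against pads at about 210 and 350. Gripping and lifting.

```bash
python3 -m pendant '[[2.5,0.25,0,0,3,0,0],[2.5,0,0,0,0,0,0],[2.5,0,0,0,0,0,0],[2.5,0,0,0,0,0,0],[2.5,0,0,0,0,0,0]]' 30;  python3 -c "
from h import *
go(.6316,.2112,.15,17)"
```

```text
time_s: 4.7
ee_pos: [0.4911, -0.2842, 0.0063]
orientation: [0.993, 1.327, -0.995]
contact_force: [-0.4, -0.1, -0.8]
gripper_width: 0.0321
shift cm [-14.48  27.55 -43.46] turn deg [-0.5  0.2 -0.1] yaw 16.5 t 4.7 p [ 0.4911 -0.2842  0.0063] w 0.0321 f [-0.4 -0.1 -0.8] q7 [0.81 0.3 ]
```

```bash
python3 -m pendant '[[2.5,-2.5,0,0,0,0,0],[2.5,-5,0,0,0,0,0],[2.5,-5,0,0,0,0,0],[2.5,-2,2,-3,0,0,0],[2.5,0,3,-4.8,0,0,0],[2.5,0,3,-4.8,0,0,0],[2.5,0,3,-4.8,0,0,0],[2.5,0,3,-4.8,0,0,0],[2.5,0,3,-4.8,0,0,0],[2.5,0,3,-4.8,0,0,0],[2.5,0,3,-4.8,0,0,0],[2.5,0,2,-3,0,0,0]]' ;  python3 -c "
from h import *
go(.6316,.2112,.15,17)"
```

```text
time_s: 6.2
ee_pos: [0.6228, 0.176, 0.1557]
orientation: [1.001, 1.322, -1.001]
contact_force: [-0.2, -0.3, -0.8]
gripper_width: 0.0319
shift cm [ 0.56  1.81 -3.14] turn deg [-1.1  0.3 -0.2] yaw 15.9 t 6.2 p [0.6228 0.176  0.1557] w 0.0319 f [-0.2 -0.3 -0.8] q7 [ 0.12 -0.42]
```

```bash
python3 -m pendant '[[2.5,0,1.8,-3.1,-1.1,0.3,-0.2],[2.5,0.5,0,0,0,0,0],[2.5,0,0,0,0,0,0]]' ;  python3 -c "
from h import *
go(.6316,.2112,.15,17)"
```

```text
time_s: 6.58
ee_pos: [0.6312, 0.2154, 0.1498]
orientation: [0.984, 1.339, -0.984]
contact_force: [0.1, -0.4, -0.5]
gripper_width: 0.0323
shift cm [-0.02 -0.08  0.41] turn deg [ 0.3 -0.1  0. ] yaw 17.3 t 6.575 p [0.6312 0.2154 0.1498] w 0.0323 f [ 0.1 -0.4 -0.5] q7 [ 0.06 -0.45]
```

```bash
python3 -m pendant '[[2.5,0,-0.1,0.4,0,0,0],[2.5,0,0,0,0,0,0]]' ;  python3 -c "
from h import *
go(.6316,.2112,.15,17)
c,im=snap('wrist','w2'); print(proj(c,[.6316,.2112,.097]),proj(c,[.6316,.2112,.04]))
s,ims=snap('side','s2'); print(proj(s,[.6316,.2112,.097]),proj(s,[.6316,.2112,.0]))
cv2.imwrite('pics/v2.png',np.hstack([cv2.resize(im[150:400,160:400],(480,500))[...,::-1], cv2.resize(ims[90:215,200:280],(320,500),interpolation=cv2.INTER_CUBIC)[...,::-1]]))"
```

```text
time_s: 6.82
ee_pos: [0.6316, 0.2089, 0.1499]
orientation: [0.985, 1.337, -0.986]
contact_force: [-0.0, -0.4, -0.6]
gripper_width: 0.0321
shift cm [-0.01  0.07 -0.22] turn deg [ 0.2 -0.   0.1] yaw 17.2 t 6.825 p [0.6316 0.2089 0.1499] w 0.0321 f [-0.  -0.4 -0.6] q7 [ 0.07 -0.44]
[282.40560222 221.77376819] [282.02477745 201.59555856]
[258.01493526 151.00053455] [258.94583421 183.62333639]
```

View pics/v2.png

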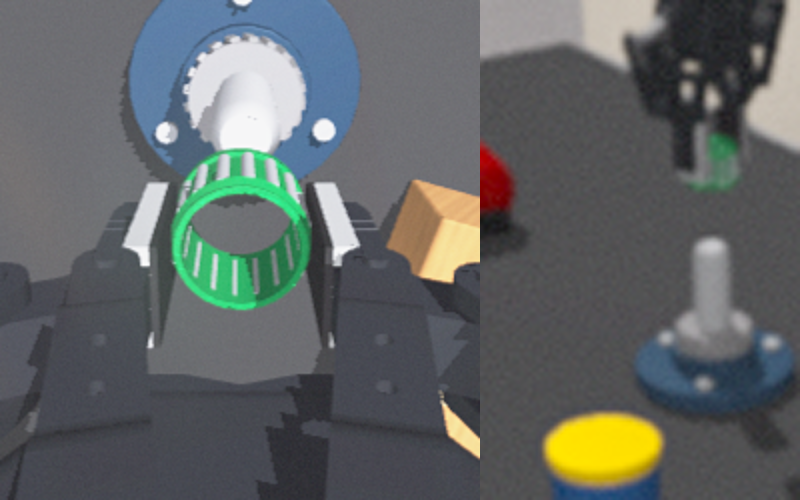

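```bash
python3 - <<'E'
from h import *
p=arm.get_state()['ee_pos']; c=arm.get_calibration('wrist'); s=arm.get_calibration('side')
print('cage top pred',proj(c,[p[0],p[1],p[2]+.0177]),'bottom side pred',proj(s,[p[0],p[1],p[2]-.0063]))
print('disc pred',proj(c,[.6316,.2112,.014]))
im=cv2.imread('pics/w2.png'); hsv=cv2.cvtColor(im,cv2.COLOR_BGR2HSV)
m=((hsv[...,0]>95)&(hsv[...,0]<120)&(hsv[...,1]>70)); m[270:]=0
ct=max(cv2.findContours(m.astype('u1'),0,1)[0],key=cv2.contourArea)
h=cv2.convexHull(ct)[:,0].astype(float); h=h[h[:,1]<225]
W=np.array([ray(c,u,v,.014)[:2] for u,v in h])
from scipy.optimize import least_squares
r=least_squares(lambda q:np.hypot(*(W-q[:2]).T)-q[2],[.63,.21,.055],loss='soft_l1',f_scale=.001); print('disc circ',r.x,np.abs(r.fun).max(),len(W))
g=((hsv[...,0]>60)&(hsv[...,0]<90)&(hsv[...,1]>80)); print('green bbox',cv2.boundingRect(cv2.findNonZero(g.astype('u1'))))
E
```

```text
cage top pred [281.78611402 273.62647072] bottom side pred [257.86223222 134.34043012]
disc pred [281.68682503 195.66571877]
disc circ [0.63067887 0.21443626 0.05448052] 0.0002970590916709856 34
green bbox (245, 224, 71, 81)
```

```bash
python3 - <<'E'
from h import *
go(.6312,.2128,.086,17)
for n in('top','side'):
    c=arm.get_calibration(n); im=cv2.imread('pics/top0.png' if n=='top' else 'pics/s2.png'); hsv=cv2.cvtColor(im,cv2.COLOR_BGR2HSV)
    m=((hsv[...,0]>95)&(hsv[...,0]<120)&(hsv[...,1]>70)).astype('u1'); q=proj(c,[.6316,.2112,.014]).astype(int); k=np.zeros_like(m); k[q[1]-28:q[1]+28,q[0]-30:q[0]+30]=1
    ct=max(cv2.findContours(m*k,0,1)[0],key=cv2.contourArea); h=cv2.convexHull(ct)[:,0].astype(float)
    W=np.array([ray(c,u,v,.012)[:2] for u,v in h])
    from scipy.optimize import least_squares
    r=least_squares(lambda q:np.hypot(*(W-q[:2]).T)-.0545,[.63,.21],loss='soft_l1',f_scale=.001); print(n,r.x,np.abs(r.fun).mean(),len(W))
E
```

```text
shift cm [ 6.41  0.07 -0.31] turn deg [ 0.2 -0.1  0. ] yaw 17.2 t 6.925 p [0.6315 0.2096 0.1501] w 0.0326 f [ 0.8  0.1 -0.3] q7 [ 0.07 -0.44]
top [0.6329481  0.21169817] 0.00022825617049424817 25
side [0.62319733 0.19852387] 0.004478246969905147 16
```

```bash
python3 -m pendant '[[2.5,1.5,0.15,-0.28,0,0,0],[2.5,2,0,0,0,0,0],[2.5,0.8,0,0,0,0,0],[2.5,0.6,0,0,0,0,0],[2.5,0,0,0,0,0,0]]' ;  python3 -c "
from h import *
go(.632,.2125,.086,17)"
```

```text
time_s: 7.55
ee_pos: [0.6315, 0.2124, 0.0964]
orientation: [0.985, 1.339, -0.987]
contact_force: [-0.2, 0.1, 0.1]
gripper_width: 0.032
shift cm [1.04 0.05 0.01] turn deg [ 0.2 -0.1  0.1] yaw 17.2 t 7.55 p [0.6315 0.2124 0.0964] w 0.032 f [-0.2  0.1  0.1] q7 [ 0.05 -0.48]
```

```bash
python3 -m pendant '[[2.5,0.6,0,0,0,0,0],[2.5,0.5,0,0,0,0,0],[2.5,0,0,0,0,0,0]]' ; echo; for k in 1 ; do python3 -m pendant '[[2.5,0,0.1,0,0,0,0],[2.5,0,0,0,0,0,0]]'; python3 -m pendant '[[2.5,0,0.1,0,0,0,0],[2.5,0,0,0,0,0,0]]'; done
```

```text
time_s: 7.92
ee_pos: [0.6319, 0.2127, 0.0854]
orientation: [0.985, 1.338, -0.986]
contact_force: [0.0, 0.1, 0.6]
gripper_width: 0.0321

time_s: 8.18
ee_pos: [0.6331, 0.2131, 0.0857]
orientation: [0.986, 1.338, -0.985]
contact_force: [-0.1, -0.0, 0.3]
gripper_width: 0.032
time_s: 8.43
ee_pos: [0.6334, 0.2134, 0.0857]
orientation: [0.985, 1.339, -0.986]
contact_force: [-1.8, 0.6, -0.7]
gripper_width: 0.0325
```

```bash
P='python3 -m pendant'; r(){ grep -E 'ee_pos|force' | tr '\n' ' '; echo; }
python3 -m pendant '[[2.5,0,0.1,0,0,0,0],[2.5,0,0,0,0,0,0]]'|r; python3 -m pendant '[[2.5,0,-0.3,0,0,0,0],[2.5,0,0,0,0,0,0]]'|r; python3 -m pendant '[[2.5,0,-0.1,0,0,0,0],[2.5,0,0,0,0,0,0]]'|r; python3 -m pendant '[[2.5,0,-0.1,0,0,0,0],[2.5,0,0,0,0,0,0]]'|r
```

```text
ee_pos: [0.6334, 0.2136, 0.0855] contact_force: [-1.3, -0.4, 0.4] 
ee_pos: [0.631, 0.2127, 0.0857] contact_force: [-0.4, -0.2, 0.1] 
ee_pos: [0.6307, 0.2126, 0.0861] contact_force: [0.3, 0.3, -1.9] 
ee_pos: [0.6305, 0.2127, 0.0863] contact_force: [0.1, 2.1, -0.6]
```

```bash
r(){ grep -E 'ee_pos|force' | tr '\n' ' '; echo; }
python3 -m pendant '[[2.5,0,0.15,0.15,0,0,0],[2.5,0,0,0,0,0,0]]'|r; python3 -m pendant '[[2.5,0,0,0.1,0,0,0],[2.5,0,0,0,0,0,0]]'|r; python3 -m pendant '[[2.5,0,0,0.1,0,0,0],[2.5,0,0,0,0,0,0]]'|r;  python3 -m pendant '[[2.5,0,0,-0.4,0,0,0],[2.5,0,0,0,0,0,0]]'|r; python3 -m pendant '[[2.5,0,0,-0.1,0,0,0],[2.5,0,0,0,0,0,0]]'|r
```

```text
ee_pos: [0.632, 0.2122, 0.0863] contact_force: [-0.3, 1.3, -0.0] 
ee_pos: [0.632, 0.2121, 0.0863] contact_force: [0.8, 2.2, -0.2] 
ee_pos: [0.632, 0.2121, 0.0863] contact_force: [-0.3, 2.2, -0.2] 
ee_pos: [0.6309, 0.2149, 0.0861] contact_force: [0.3, -0.3, -0.5] 
ee_pos: [0.6307, 0.2152, 0.086] contact_force: [0.5, -0.4, -0.6]
```

Probing puts the shaft axis at about (0.632, 0.2136). Lowering the cage to its seat.

```bash
python3 -m pendant '[[2.5,0.3,0.1,0.17,0,0,0],[2.5,1,0,0,0,0,0],[2.5,1,0,0,0,0,0],[2.5,1,0,0,0,0,0],[2.5,0.5,0,0,0,0,0],[2.5,0.2,0,0,0,0,0],[2.5,0.2,0,0,0,0,0]]' ;  python3 -c "
from h import *
go(.632,.2136,.0463,17)"
```

```text
time_s: 11.55
ee_pos: [0.6318, 0.2142, 0.0447]
orientation: [0.985, 1.338, -0.985]
contact_force: [-14.3, -9.1, 38.2]
gripper_width: 0.0321
shift cm [-0.16 -0.    0.07] turn deg [ 0.2 -0.   0.1] yaw 17.2 t 11.55 p [0.6318 0.2142 0.0447] w 0.0321 f [-14.3  -9.1  38.2] q7 [ 0.02 -0.52]
```

```bash
python3 -m pendant '[[2.5,-0.15,0,0.05,0,0,0],[6,0,0,0,0,0,0],[6,0,0,0,0,0,0],[6,-0.5,0,0,0,0,0],[6,-2,0,0,0,0,0],[8.5,-5,0,0,0,0,0],[8.5,-4,0,0,0,0,0],[8.5,-2,-0.6,2,0,0,0],[8.5,0,-1.5,5,0,0,0],[8.5,0,-1.5,5,0,0,0],[8.5,0,-1.5,5,0,0,0],[8.5,0,-1.5,5,0,0,0]]' ;  python3 -m pendant '[[8.5,0,-1.5,5,0,0,0],[8.5,0,-1.5,5,0,0,0],[8.5,0,-1.5,5,0,0,0],[8.5,0,-1.0,4,0,0,0],[8.5,0,0,1,0,0,0]]'; python3 -c "
from h import *
go(.6375,-.216,.006,17)
c,im=snap('side','s3'); w,_=snap('wrist','w3')
cv2.imwrite('pics/v3.png',np.hstack([cv2.resize(im[100:225,200:280],(320,500),interpolation=cv2.INTER_CUBIC),cv2.resize(_,(480,360)).repeat(1,0)[:360].copy() if 0 else cv2.copyMakeBorder(cv2.resize(_,(480,360)),0,140,0,0,0)])[...,::-1])"
```

```text
time_s: 13.05
ee_pos: [0.6355, -0.0149, 0.1964]
orientation: [0.983, 1.337, -0.971]
contact_force: [1.5, -0.7, -0.8]
gripper_width: 0.0847
time_s: 13.68
ee_pos: [0.6438, -0.2332, 0.2037]
orientation: [0.986, 1.329, -0.972]
contact_force: [-0.6, -0.5, 0.8]
gripper_width: 0.0849
shift cm [19.76 -0.33 -1.88] turn deg [ 0.6  0.1 -0.7] yaw 17.6 t 13.675 p [ 0.6438 -0.2332  0.2037] w 0.0849 f [-0.6 -0.5  0.8] q7 [0.7 0.3]
```

View pics/v3.png

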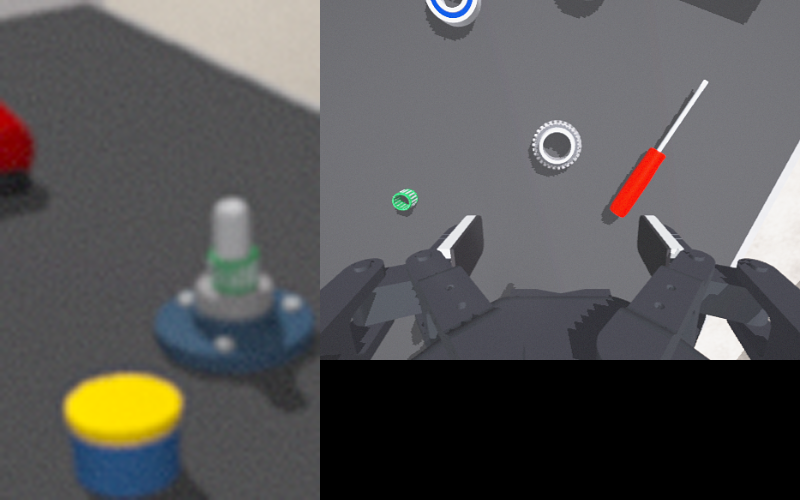

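Cage is seated on the shoulder and the screwdriver is clear of the gear. Going down for the first pinch.

```bash
python3 -m pendant '[[8.5,2.5,-0.3,-1.8,0.6,0,-0.7],[8.5,5,0,0,0,0,0],[8.5,5,0,0,0,0,0],[8.5,3.5,0,0,0,0,0],[8.5,2,0,0,0,0,0]]' ; python3 -c "
from h import *
go(.6375,-.216,.006,17)
c,im=snap('wrist','w4'); g=cv2.cvtColor(im,cv2.COLOR_RGB2GRAY)
for z,uv in((.025,[.6375,-.216]),): print(proj(c,[*uv,z]))
"
```

```text
time_s: 14.4
ee_pos: [0.6404, -0.2036, 0.0251]
orientation: [0.983, 1.332, -0.974]
contact_force: [0.1, -0.6, -0.1]
gripper_width: 0.0851
shift cm [ 1.91 -0.67  1.09] turn deg [ 0.7  0.1 -0.5] yaw 17.7 t 14.4 p [ 0.6404 -0.2036  0.0251] w 0.0851 f [ 0.1 -0.6 -0.1] q7 [0.61 0.15]
[269.00166644 276.6080348 ]
```

View pics/w4.png

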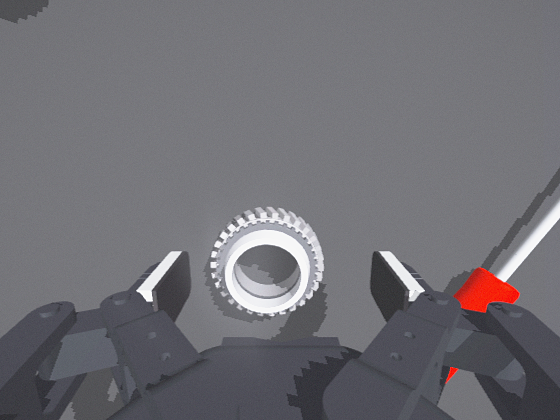

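Gear cone top is at (267,272) against (269,277) predicted, so I'm correcting by about 1 mm. Pinching at yaw 17, then at −73.

```bash
python3 -m pendant '[[8.5,1,-0.75,0.95,0.7,0,-0.5],[8.5,1.2,0,0,0,0,0],[8.5,0.3,0,0,0,0,0]]'; python3 -c "
from h import *
go(.637,-.215,.000,17)"
```

```text
time_s: 14.82
ee_pos: [0.6368, -0.2152, -0.0006]
orientation: [0.987, 1.332, -0.989]
contact_force: [0.3, -0.5, 0.3]
gripper_width: 0.085
shift cm [-0.06  0.03 -0.01] turn deg [-0.1  0.2 -0. ] yaw 16.9 t 14.825 p [ 6.368e-01 -2.152e-01 -6.000e-04] w 0.085 f [ 0.3 -0.5  0.3] q7 [0.61 0.13]
```

```bash
python3 -m pendant '[[5.5,-0.05,0,0,0,0,0],[5.5,0,0,0,0,0,0],[5.5,0,0,0,0,0,0],[5.5,0,0,0,0,0,0]]' 25;  python3 -m pendant '[[8,0,0,0,0,0,0],[8,0,0,0,0,0,0],[8,0,0,0,10,0,0],[8,0,0,0,10,0,0],[8,0,0,0,10,0,0],[8,0,0,0,10,0,0],[8,0,0,0,10,0,0],[8,0,0,0,10,0,0],[8,0,0,0,10,0,0],[8,0,0,0,10,0,0],[8,0,0,0,8,0,0],[8,0,0,0,0,0,0]]'; python3 -c "
from h import *
go(.6368,-.2152,.000,-73)"
```

```text
time_s: 15.32
ee_pos: [0.6373, -0.2153, 0.0013]
orientation: [0.988, 1.33, -0.989]
contact_force: [-0.5, -0.4, -3.1]
gripper_width: 0.0603
time_s: 16.82
ee_pos: [0.6391, -0.2147, 0.0029]
orientation: [2.075, 0.29, -2.062]
contact_force: [0.0, -0.6, -1.2]
gripper_width: 0.08
shift cm [ 0.29 -0.02  0.24] turn deg [-0.8 -0.3 -0.3] yaw -73.8 t 16.825 p [ 0.6391 -0.2147  0.0029] w 0.08 f [ 0.  -0.6 -1.2] q7 [ 0.34 -1.18]
```

```bash
python3 -m pendant '[[8,0.3,0,0.19,-0.8,-0.3,-0.3],[8,0,0,0,0,0,0],[5.5,0,0,0,0,0,0],[5.5,0,0,0,0,0,0],[5.5,0,0,0,0,0,0],[5.5,0,0,0,0,0,0],[5.5,0,0,0,0,0,0]]' 60; python3 -c "
from h import *
go(.632,.2136,.15,-73)"
```

```text
time_s: 17.7
ee_pos: [0.6372, -0.2154, 0.0002]
orientation: [2.058, 0.318, -2.058]
contact_force: [-1.2, 0.6, 1.2]
gripper_width: 0.059
shift cm [-14.91 -41.1  -12.39] turn deg [ 0.5 -0.   0.1] yaw -72.5 t 17.7 p [ 6.372e-01 -2.154e-01  2.000e-04] w 0.059 f [-1.2  0.6  1.2] q7 [ 0.35 -1.16]
```

```bash
python3 -m pendant '[[5.5,-2,0,0,0,0,0],[5.5,-5,0,0,0,0,0],[5.5,-5,0,0,0,0,0],[5.5,-2,-3,-1,0,0,0],[5.5,0,-5.5,-1.66,0,0,0],[5.5,0,-5.5,-1.66,0,0,0],[5.5,0,-5.5,-1.66,0,0,0],[5.5,0,-5.5,-1.66,0,0,0],[5.5,0,-5.5,-1.66,0,0,0],[5.5,0,-5.5,-1.66,0,0,0],[5.5,0,-3.5,-1,0,0,0],[5.5,0,-1,0,0,0,0]]'; python3 -c "
from h import *
go(.632,.2136,.135,-73)"
```

```text
time_s: 19.2
ee_pos: [0.63, 0.2171, 0.1593]
orientation: [2.068, 0.312, -2.05]
contact_force: [0.2, -0.4, -2.8]
gripper_width: 0.0589
shift cm [ 2.44  0.39 -0.06] turn deg [ 0.3 -0.5 -0.1] yaw -72.7 t 19.2 p [0.63   0.2171 0.1593] w 0.0589 f [ 0.2 -0.4 -2.8] q7 [-0.23 -1.83]
```

```bash
python3 -m pendant '[[5.5,0.5,0.39,-0.06,0.3,-0.5,0],[5.5,1.5,0,0,0,0,0],[5.5,0.5,0,0,0,0,0],[5.5,0,0,0,0,0,0]]'; python3 -c "
from h import *
go(.632,.2136,.075,-73)"
```

```text
time_s: 19.7
ee_pos: [0.6323, 0.2091, 0.1332]
orientation: [2.061, 0.3, -2.064]
contact_force: [0.7, -0.7, -3.0]
gripper_width: 0.0588
shift cm [ 5.82 -0.46 -0.12] turn deg [-0.3  0.1 -0.2] yaw -73.3 t 19.7 p [0.6323 0.2091 0.1332] w 0.0588 f [ 0.7 -0.7 -3. ] q7 [-0.22 -1.83]
```

```bash
python3 -m pendant '[[5.5,0,-0.46,-0.12,0,0,0],[5.5,1.5,0,0,0,0,0],[5.5,2,0,0,0,0,0],[5.5,2,0,0,0,0,0],[5.5,0,0,0,0,0,0]]'; python3 -c "
from h import *
go(.632,.2136,.072,-73)"
```

```text
time_s: 20.32
ee_pos: [0.6316, 0.213, 0.0733]
orientation: [2.06, 0.298, -2.066]
contact_force: [-0.4, -0.5, -2.5]
gripper_width: 0.0589
shift cm [ 0.13 -0.05 -0.06] turn deg [-0.3  0.2 -0.2] yaw -73.3 t 20.325 p [0.6316 0.213  0.0733] w 0.0589 f [-0.4 -0.5 -2.5] q7 [-0.24 -1.86]
```

```bash
python3 -m pendant '[[5.5,0.3,-0.05,-0.05,-0.3,0.2,-0.2],[5.5,0.5,0,0,0,0,0],[5.5,0.5,0,0,0,0,0],[5.5,0,0,0,0,0,0]]'; python3 -c "
from h import *
go(.632,.2136,.042,-73)"
```

```text
time_s: 20.82
ee_pos: [0.6326, 0.214, 0.0603]
orientation: [2.064, 0.309, -2.06]
contact_force: [-0.6, -0.6, -3.7]
gripper_width: 0.0586
shift cm [1.83 0.02 0.07] turn deg [ 0.  -0.1  0. ] yaw -73.0 t 20.825 p [0.6326 0.214  0.0603] w 0.0586 f [-0.6 -0.6 -3.7] q7 [-0.24 -1.86]
```

```bash
python3 -m pendant '[[5.5,0.5,0.02,0.05,0,0,0],[5.5,0.6,0,0,0,0,0],[5.5,0.5,0,0,0,0,0],[5.5,0,0,0,0,0,0],[5.5,0.15,0,0,0,0,0],[5.5,0.15,0,0,0,0,0]]'; python3 -c "
from h import *
go(.632,.2136,.042,-73)"
```

```text
time_s: 21.58
ee_pos: [0.6325, 0.2137, 0.0404]
orientation: [2.064, 0.309, -2.059]
contact_force: [0.9, -0.2, -3.3]
gripper_width: 0.0589
shift cm [-0.16 -0.    0.05] turn deg [ 0.  -0.1  0. ] yaw -73.0 t 21.575 p [0.6325 0.2137 0.0404] w 0.0589 f [ 0.9 -0.2 -3.3] q7 [-0.24 -1.86]
```

```bash
python3 -m pendant '[[5.5,0.15,0,0,0,0,0],[5.5,0.1,0,0,0,0,0],[8.4,0,0,0,0,0,0],[8.4,0,0,0,0,0,0],[8.4,0,0,0,0,0,0],[8.4,-1,0,0,0,0,0],[8.4,-4,0,0,0,0,0],[8.4,-5,0,0,0,0,0],[8.4,-1,0,0,0,0,0],[8.4,0,0,0,0,0,0]]'; python3 -c "
from h import *
go(.4607,.309,.06,-73)
c,im=snap('wrist','w5'); s,_=snap('side','s5')
cv2.imwrite('pics/v5.png',np.hstack([cv2.resize(_[100:225,200:280],(320,500),interpolation=cv2.INTER_CUBIC),cv2.copyMakeBorder(cv2.resize(im,(480,360)),0,140,0,0,0)])[...,::-1])"
```

```text
time_s: 22.82
ee_pos: [0.6327, 0.2141, 0.1557]
orientation: [2.067, 0.309, -2.057]
contact_force: [0.9, -0.6, -0.6]
gripper_width: 0.0841
shift cm [  9.5  -14.11  13.72] turn deg [ 0.  -0.3  0. ] yaw -73.0 t 22.825 p [0.6327 0.2141 0.1557] w 0.0841 f [ 0.9 -0.6 -0.6] q7 [-0.22 -1.82]
```

View pics/v5.png

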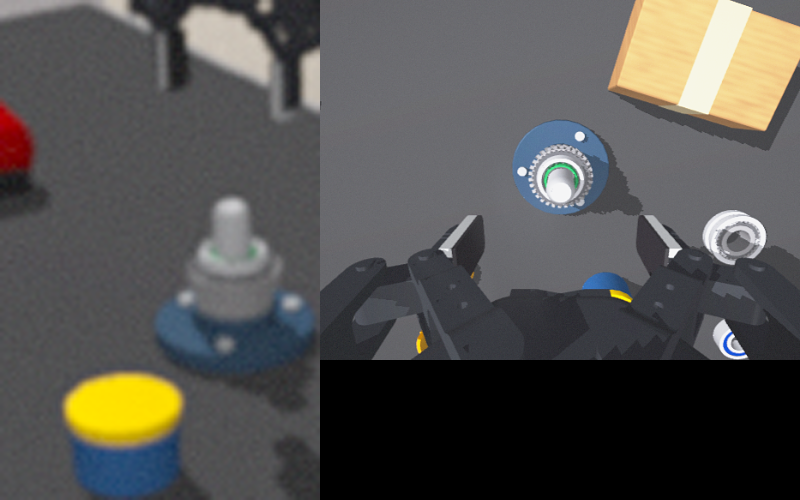

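The gear is seated with the cage inside its cone. On to the ring.

```bash
python3 -m pendant '[[8.4,0,-3.5,3.4,0,0,0],[8.4,0.5,-4,4,0,0,0],[8.4,1,-3.7,3.5,0,0,0],[8.4,2.5,-1.7,1.7,0,0,0],[8.4,2.5,-0.5,0.5,0,0,0],[8.4,1,0,0,0,0,0],[8.4,0,0,0,0,0,0]]'; python3 -c "
from h import *
go(.4607,.309,0,-73)
c,im=snap('wrist','w6'); print(proj(c,[.4607,.309,.01]))
h=cv2.cvtColor(im,cv2.COLOR_RGB2HSV); m=((h[...,0]>10)&(h[...,0]<30)&(h[...,1]>120)&(h[...,2]>80)).astype('u1')
for k in cv2.findContours(m,0,1)[0]:
    if cv2.contourArea(k)>300:
        W=np.array([ray(c,*p[0],.006)[:2] for p in k]); print(cv2.minEnclosingCircle(W.astype('f4')),cv2.boundingRect(k))"
```

```text
time_s: 23.8
ee_pos: [0.4598, 0.3037, 0.0698]
orientation: [2.053, 0.305, -2.068]
contact_force: [-0.0, -0.5, 0.1]
gripper_width: 0.0842
shift cm [ 6.98 -0.49 -0.29] turn deg [ 0.   0.4 -0.1] yaw -73.0 t 23.8 p [0.4598 0.3037 0.0698] w 0.0842 f [-0.  -0.5  0.1] q7 [-0.44 -2.16]
[273.07437503 216.66542936]
((0.35297414660453796, 0.294452965259552), 0.04078814014792442) (203, 303, 100, 48)
((0.4655362069606781, 0.0808834582567215), 0.03702997416257858) (531, 249, 29, 84)
((0.45834383368492126, 0.3097001016139984), 0.030234429985284805) (231, 176, 82, 78)
```

```bash
python3 -m pendant '[[7.2,1.5,-0.57,-0.09,0,0,0],[7.2,3,0,0,0,0,0],[7.2,2,0,0,0,0,0],[7.2,0.3,0,0,0,0,0],[7.2,0,0,0,0,0,0]]'; python3 -c "
from h import *
go(.459,.3095,0,-73)"
```

```text
time_s: 24.48
ee_pos: [0.4617, 0.3105, 0.0007]
orientation: [2.061, 0.305, -2.066]
contact_force: [0.2, 0.7, -0.4]
gripper_width: 0.0721
shift cm [0.07 0.02 0.29] turn deg [-0.2  0.1 -0. ] yaw -73.2 t 24.475 p [0.4617 0.3105 0.0007] w 0.0721 f [ 0.2  0.7 -0.4] q7 [-0.48 -2.22]
```

```bash
python3 -m pendant '[[7.2,0.05,0,0.25,0,0,0],[7.2,0,0,0,0,0,0],[5,0,0,0,0,0,0],[5,0,0,0,0,0,0],[5,0,0,0,0,0,0],[5,0,0,0,0,0,0]]' 20;  python3 -m pendant '[[7.2,0,0,0,0,0,0],[7.2,0,0,0,0,0,0],[7.2,0,0,0,-10,0,0],[7.2,0,0,0,-10,0,0],[7.2,0,0,0,-10,0,0],[7.2,0,0,0,-10,0,0],[7.2,0,0,0,-10,0,0],[7.2,0,0,0,-10,0,0],[7.2,0,0,0,-10,0,0],[7.2,0,0,0,-10,0,0],[7.2,0,0,0,-8,0,0],[7.2,0,0,0,0,0,0]]'; python3 -c "
from h import *
go(.459,.3098,.000,17)"
```

```text
time_s: 25.22
ee_pos: [0.4604, 0.3104, 0.0024]
orientation: [2.065, 0.306, -2.063]
contact_force: [-0.5, -0.9, -0.9]
gripper_width: 0.0559
time_s: 26.72
ee_pos: [0.4607, 0.3103, 0.0022]
orientation: [0.981, 1.339, -0.979]
contact_force: [0.3, 0.1, 0.3]
gripper_width: 0.0723
shift cm [ 0.22 -0.18 -0.  ] turn deg [ 0.6 -0.  -0.1] yaw 17.6 t 26.725 p [0.4607 0.3103 0.0022] w 0.0723 f [0.3 0.1 0.3] q7 [-0.18 -0.92]
```

```bash
python3 -m pendant '[[7.2,0.25,-0.1,0,0.6,0,0],[7.2,0,0,0,0,0,0],[5,0,0,0,0,0,0],[5,0,0,0,0,0,0],[5,0,0,0,0,0,0],[5,0,0,0,0,0,0]]' 30; python3 -c "
from h import *
go(.632,.2136,.135,17)"
```

```text
time_s: 27.48
ee_pos: [0.4596, 0.3102, -0.0]
orientation: [0.995, 1.33, -0.993]
contact_force: [0.3, 0.5, -0.2]
gripper_width: 0.0551
shift cm [-13.47  13.81  14.16] turn deg [-0.5  0.  -0.1] yaw 16.5 t 27.475 p [ 0.4596  0.3102 -0.    ] w 0.0551 f [ 0.3  0.5 -0.2] q7 [-0.19 -0.94]
```

```bash
python3 -m pendant '[[5,-2,0,0,0,0,0],[5,-5,0,0,0,0,0],[5,-5,0,0,0,0,0],[5,-1,2,2,0,0,0],[5,0,4,4,0,0,0],[5,0,4,4,0,0,0],[5,0,2.5,2.5,0,0,0],[5,0,0.5,0.5,0,0,0],[5,0,0,0,0,0,0]]'; python3 -c "
from h import *
go(.632,.2136,.12,17)"
```

```text
time_s: 28.6
ee_pos: [0.6248, 0.2225, 0.1464]
orientation: [0.997, 1.331, -0.985]
contact_force: [-0.1, -0.0, -0.1]
gripper_width: 0.0552
shift cm [2.64 0.42 1.07] turn deg [-0.3 -0.1 -0.4] yaw 16.7 t 28.6 p [0.6248 0.2225 0.1464] w 0.0552 f [-0.1 -0.  -0.1] q7 [ 0.08 -0.5 ]
```

```bash
python3 -m pendant '[[5,0,0.42,1.07,0,0,-0.4],[5,0,0,0,0,0,0],[5,1.5,0,0,0,0,0],[5,1.5,0,0,0,0,0],[5,0,0,0,0,0,0]]'; python3 -c "
from h import *
go(.632,.2136,.075,17)"
```

```text
time_s: 29.22
ee_pos: [0.6293, 0.2152, 0.1146]
orientation: [0.989, 1.338, -0.988]
contact_force: [0.4, -0.4, -0.4]
gripper_width: 0.0552
shift cm [3.96 0.22 0.24] turn deg [-0.  -0.2  0.1] yaw 17.0 t 29.225 p [0.6293 0.2152 0.1146] w 0.0552 f [ 0.4 -0.4 -0.4] q7 [ 0.08 -0.5 ]
```

```bash
python3 -m pendant '[[5,1,0.22,0.24,0,0,0],[5,1.5,0,0,0,0,0],[5,1.2,0,0,0,0,0],[5,0,0,0,0,0,0]]'; python3 -c "
from h import *
go(.632,.2136,.057,17)"
```

```text
time_s: 29.72
ee_pos: [0.6319, 0.2136, 0.0743]
orientation: [0.988, 1.339, -0.988]
contact_force: [-0.0, 0.3, 0.1]
gripper_width: 0.0549
shift cm [1.73 0.01 0.01] turn deg [-0.  -0.2  0.1] yaw 17.0 t 29.725 p [0.6319 0.2136 0.0743] w 0.0549 f [-0.   0.3  0.1] q7 [ 0.07 -0.52]
```

```bash
python3 -m pendant '[[5,0.6,0,0,0,0,0],[5,0.6,0,0,0,0,0],[5,0.4,0,0,0,0,0],[5,0,0,0,0,0,0],[5,0.1,0,0,0,0,0],[5,0.1,0,0,0,0,0]]'; python3 -c "
from h import *
go(.632,.2136,.057,17)"
```

```text
time_s: 30.48
ee_pos: [0.6325, 0.2141, 0.0568]
orientation: [0.989, 1.338, -0.987]
contact_force: [-6.1, -3.4, 18.4]
gripper_width: 0.0547
shift cm [-0.02 -0.06  0.03] turn deg [-0.  -0.2  0. ] yaw 17.0 t 30.475 p [0.6325 0.2141 0.0568] w 0.0547 f [-6.1 -3.4 18.4] q7 [ 0.06 -0.54]
```

```bash
python3 -m pendant '[[8.4,0,0,0,0,0,0],[8.4,0,0,0,0,0,0],[8.4,0,0,0,0,0,0],[8.4,-1,0,0,0,0,0],[8.4,-4,0,0,0,0,0],[8.4,-4,-0.5,1,0,0,0],[8.4,0,-2,5,0,0,0],[8.4,0,-2,5,0,0,0],[8.4,0,-2,5,0,0,0],[8.4,1.5,-1.5,3,0,0,0],[8.4,1.5,-0.5,1,0,0,0],[8.4,0,0,0,0,0,0]]'; python3 -c "
from h import *
go(.611,-.0155,.06,17)
c,im=snap('wrist','w7'); s,_=snap('side','s7'); print(proj(c,[.611,-.0155,.02]))
cv2.imwrite('pics/v7.png',np.hstack([cv2.resize(_[100:225,200:280],(320,500),interpolation=cv2.INTER_CUBIC),cv2.copyMakeBorder(cv2.resize(im,(480,360)),0,140,0,0,0)])[...,::-1])"
```

```text
time_s: 31.98
ee_pos: [0.6107, -0.0062, 0.1242]
orientation: [0.991, 1.334, -0.982]
contact_force: [0.4, 0.7, 0.2]
gripper_width: 0.0838
shift cm [ 6.42 -0.28  0.91] turn deg [ 0.1 -0.1 -0.3] yaw 17.1 t 31.975 p [ 0.6107 -0.0062  0.1242] w 0.0838 f [0.4 0.7 0.2] q7 [ 0.45 -0.15]
[277.55713145 216.03803078]
```

View pics/v7.png

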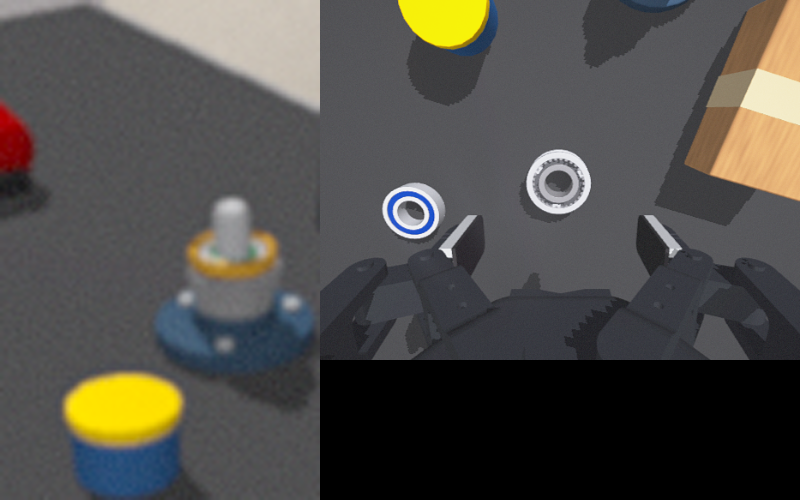

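```bash
python3 -m pendant '[[8.5,2,-0.18,0.7,0,0,-0.3],[8.5,4,0,0,0,0,0],[8.5,4,0,0,0,0,0],[8.5,2,0,0,0,0,0],[8.5,0.4,0,0,0,0,0],[8.5,0,0,0,0,0,0]]'; python3 -c "
from h import *
go(.6115,-.013,-.002,17)"
```

```text
time_s: 32.83
ee_pos: [0.6146, -0.0055, -0.0017]
orientation: [0.984, 1.339, -0.974]
contact_force: [0.2, 0.4, 0.2]
gripper_width: 0.0848
shift cm [ 0.02 -0.52  0.62] turn deg [ 0.7 -0.2 -0.3] yaw 17.7 t 32.825 p [ 0.6146 -0.0055 -0.0017] w 0.0848 f [0.2 0.4 0.2] q7 [ 0.37 -0.25]
```

```bash
python3 -m pendant '[[8.5,0,-0.52,0.62,0.7,0,-0.3],[8.5,0,0,0,0,0,0]]'; python3 -c "
from h import *
go(.6115,-.013,-.002,17)"
```

```text
time_s: 33.08
ee_pos: [0.6125, -0.0138, 0.0002]
orientation: [0.991, 1.335, -0.987]
contact_force: [-0.5, -0.1, -0.4]
gripper_width: 0.0851
shift cm [ 0.22 -0.07 -0.1 ] turn deg [-0.1 -0.1 -0.1] yaw 16.9 t 33.075 p [ 6.125e-01 -1.380e-02  2.000e-04] w 0.0851 f [-0.5 -0.1 -0.4] q7 [ 0.38 -0.25]
```

```bash
python3 -m pendant '[[5.5,0,0,0,0,0,0],[5.5,0,0,0,0,0,0],[5.5,0,0,0,0,0,0],[5.5,0,0,0,0,0,0]]' 25;  python3 -m pendant '[[8.4,0,0,0,0,0,0],[8.4,0,0,0,0,0,0],[8.4,0,0,0,10,0,0],[8.4,0,0,0,10,0,0],[8.4,0,0,0,10,0,0],[8.4,0,0,0,10,0,0],[8.4,0,0,0,10,0,0],[8.4,0,0,0,10,0,0],[8.4,0,0,0,10,0,0],[8.4,0,0,0,10,0,0],[8.4,0,0,0,8,0,0],[8.4,0,0,0,0,0,0]]'; python3 -c "
from h import *
go(.6125,-.0138,-.002,-73)"
```

```text
time_s: 33.58
ee_pos: [0.6129, -0.0142, 0.0014]
orientation: [0.992, 1.333, -0.987]
contact_force: [0.5, 0.7, -1.6]
gripper_width: 0.0631
time_s: 35.08
ee_pos: [0.6138, -0.013, 0.0019]
orientation: [2.077, 0.296, -2.067]
contact_force: [0.4, 0.0, 0.5]
gripper_width: 0.084
shift cm [0.39 0.04 0.15] turn deg [-0.9 -0.3  0.1] yaw -73.9 t 35.075 p [ 0.6138 -0.013   0.0019] w 0.084 f [0.4 0.  0.5] q7 [ 0.1  -1.56]
```

```bash
python3 -m pendant '[[8.4,0.4,0,0.12,-0.9,-0.3,0.1],[8.4,0,0,0,0,0,0],[5.5,0,0,0,0,0,0],[5.5,0,0,0,0,0,0],[5.5,0,0,0,0,0,0],[5.5,0,0,0,0,0,0]]' 60; python3 -c "
from h import *
go(.632,.2136,.13,-73)"
```

```text
time_s: 35.83
ee_pos: [0.6124, -0.0134, -0.002]
orientation: [2.056, 0.317, -2.058]
contact_force: [0.5, 0.1, -1.0]
gripper_width: 0.0617
shift cm [-13.2  -21.06  -8.7 ] turn deg [0.5 0.  0. ] yaw -72.5 t 35.825 p [ 0.6124 -0.0134 -0.002 ] w 0.0617 f [ 0.5  0.1 -1. ] q7 [ 0.1  -1.54]
```

```bash
python3 -m pendant '[[5.5,-2,0,0,0,0,0],[5.5,-5,0,0,0,0,0],[5.5,-5,0,0,0,0,0],[5.5,-0.5,-2,-0.8,0,0,0],[5.5,0,-5,-2,0,0,0],[5.5,0,-5,-2,0,0,0],[5.5,0,-4.5,-2,0,0,0],[5.5,0,-2,-0.8,0,0,0],[5.5,0,-0.5,-0.3,0,0,0],[5.5,0,0,0,0,0,0]]'; python3 -c "
from h import *
go(.632,.2136,.11,-73)"
```

```text
time_s: 37.08
ee_pos: [0.628, 0.1986, 0.1291]
orientation: [2.052, 0.317, -2.061]
contact_force: [0.2, -1.3, -2.8]
gripper_width: 0.0615
shift cm [ 1.91 -1.31 -0.85] turn deg [0.5 0.2 0. ] yaw -72.5 t 37.075 p [0.628  0.1986 0.1291] w 0.0615 f [ 0.2 -1.3 -2.8] q7 [-0.17 -1.83]
```

```bash
python3 -m pendant '[[5.5,0,-1.31,-0.85,0.5,0.2,0],[5.5,0,0,0,0,0,0],[5.5,0.6,0,0,0,0,0],[5.5,0,0,0,0,0,0]]'; python3 -c "
from h import *
go(.632,.2136,.087,-73)"
```

```text
time_s: 37.58
ee_pos: [0.633, 0.2105, 0.1224]
orientation: [2.063, 0.302, -2.065]
contact_force: [0.2, -0.1, -4.1]
gripper_width: 0.0619
shift cm [ 3.54 -0.33  0.  ] turn deg [-0.3  0.1 -0. ] yaw -73.3 t 37.575 p [0.633  0.2105 0.1224] w 0.0619 f [ 0.2 -0.1 -4.1] q7 [-0.19 -1.86]
```

```bash
python3 -m pendant '[[5.5,0,-0.33,0,0,0,0],[5.5,0,0,0,0,0,0],[5.5,1,0,0,0,0,0],[5.5,0.6,0,0,0,0,0],[5.5,0,0,0,0,0,0]]'; python3 -c "
from h import *
go(.632,.2136,.087,-73)"
```

```text
time_s: 38.2
ee_pos: [0.6318, 0.2132, 0.1049]
orientation: [2.063, 0.301, -2.066]
contact_force: [0.0, 0.3, -2.7]
gripper_width: 0.0617
shift cm [ 1.79 -0.03 -0.03] turn deg [-0.3  0.1 -0.1] yaw -73.3 t 38.2 p [0.6318 0.2132 0.1049] w 0.0617 f [ 0.   0.3 -2.7] q7 [-0.2  -1.87]
```

```bash
python3 -m pendant '[[5.5,0.7,-0.03,-0.03,0,0,0],[5.5,0.7,0,0,0,0,0],[5.5,0.4,0,0,0,0,0],[5.5,0,0,0,0,0,0]]'; python3 -c "
from h import *
go(.632,.2136,.066,-73)"
```

```text
time_s: 38.7
ee_pos: [0.632, 0.2136, 0.0854]
orientation: [2.062, 0.301, -2.066]
contact_force: [0.1, -0.6, -2.6]
gripper_width: 0.0614
shift cm [ 1.94 -0.   -0.01] turn deg [-0.3  0.1 -0.1] yaw -73.3 t 38.7 p [0.632  0.2136 0.0854] w 0.0614 f [ 0.1 -0.6 -2.6] q7 [-0.2  -1.88]
```

```bash
python3 -m pendant '[[5.5,0.7,0,0,0,0,0],[5.5,0.7,0,0,0,0,0],[5.5,0.4,0,0,0,0,0],[5.5,0,0,0,0,0,0],[5.5,0.15,0,0,0,0,0],[5.5,0.1,0,0,0,0,0]]'; python3 -c "
from h import *
go(.632,.2136,.065,-73)"
```

```text
time_s: 39.45
ee_pos: [0.6323, 0.2137, 0.0648]
orientation: [2.063, 0.301, -2.066]
contact_force: [-8.7, -3.2, 17.7]
gripper_width: 0.0617
shift cm [-0.02 -0.    0.03] turn deg [-0.3  0.1 -0.1] yaw -73.3 t 39.45 p [0.6323 0.2137 0.0648] w 0.0617 f [-8.7 -3.2 17.7] q7 [-0.21 -1.89]
```

```bash
python3 -m pendant '[[8.4,0,0,0,0,0,0],[8.4,0,0,0,0,0,0],[8.4,0,0,0,0,0,0],[8.4,-1,0,0,0,0,0],[8.4,-4,0,0,0,0,0],[8.4,-4,0.5,0.5,0,0,0],[8.4,0,4,4,0,0,0],[8.4,0,4,4,0,0,0],[8.4,0,4,4,0,0,0],[8.4,0,4,4,0,0,0],[8.4,0,4,4,0,0,0],[8.4,0,3,3,0,0,0]]'; python3 -m pendant '[[8.4,1.5,1,0.7,0,0,0],[8.4,1.5,0,0,0,0,0],[8.4,0,0,0,0,0,0]]'; python3 -c "
from h import *
go(.4755,-.091,.06,-73)
c,im=snap('wrist','w8'); s,_=snap('side','s8'); print(proj(c,[.4755,-.091,.016]))
cv2.imwrite('pics/v8.png',np.hstack([cv2.resize(_[100:225,200:280],(320,500),interpolation=cv2.INTER_CUBIC),cv2.copyMakeBorder(cv2.resize(im,(480,360)),0,140,0,0,0)])[...,::-1])"
```

```text
time_s: 40.95
ee_pos: [0.4733, -0.0831, 0.1637]
orientation: [2.071, 0.307, -2.054]
contact_force: [0.2, -0.4, -0.1]
gripper_width: 0.0842
time_s: 41.32
ee_pos: [0.4696, -0.0964, 0.1335]
orientation: [2.074, 0.303, -2.053]
contact_force: [0.6, 0.1, 0.8]
gripper_width: 0.0842
shift cm [ 7.36 -0.36 -0.65] turn deg [-0.2 -0.6 -0.1] yaw -73.2 t 41.325 p [ 0.4696 -0.0964  0.1335] w 0.0842 f [0.6 0.1 0.8] q7 [ 0.3  -1.29]
[275.92213959 194.15856272]
```

View pics/v8.png

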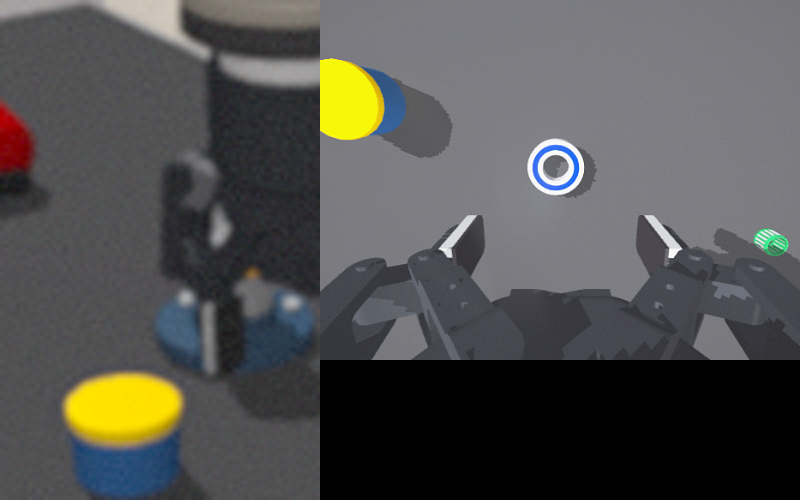

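Bearing top is at (274,194) against (276,194) predicted. The arm hides the stack in the side view, so I'll check the hub later.

```bash
python3 -m pendant '[[8.5,1,-0.5,-0.6,0,-0.6,0],[8.5,0,0,0,0,0,0],[8.5,4,0,0,0,0,0],[8.5,4,0,0,0,0,0],[8.5,3,0,0,0,0,0],[8.5,0.5,0,0,0,0,0],[8.5,0,0,0,0,0,0]]'; python3 -c "
from h import *
go(.475,-.0897,-.001,-73)"
```

```text
time_s: 42.3
ee_pos: [0.4788, -0.0864, 0.0075]
orientation: [2.064, 0.306, -2.055]
contact_force: [-0.6, -0.1, 0.6]
gripper_width: 0.0847
shift cm [0.85 0.2  0.46] turn deg [ 0.1 -0.2 -0.2] yaw -72.9 t 42.3 p [ 0.4788 -0.0864  0.0075] w 0.0847 f [-0.6 -0.1  0.6] q7 [ 0.22 -1.41]
```

```bash
python3 -m pendant '[[8.5,0.4,0.2,0.46,0,0,0],[8.5,0.4,0,0,0,0,0],[8.5,0,0,0,0,0,0],[5,0,0,0,0,0,0],[5,0,0,0,0,0,0],[5,0,0,0,0,0,0],[5,0,0,0,0,0,0]]' 25; python3 -m pendant '[[8.4,0,0,0,0,0,0],[8.4,0,0,0,0,0,0],[8.4,0,0,0,-10,0,0],[8.4,0,0,0,-10,0,0],[8.4,0,0,0,-10,0,0],[8.4,0,0,0,-10,0,0],[8.4,0,0,0,-10,0,0],[8.4,0,0,0,-10,0,0],[8.4,0,0,0,-10,0,0],[8.4,0,0,0,-10,0,0],[8.4,0,0,0,-8,0,0],[8.4,0,0,0,0,0,0]]'; python3 -c "
from h import *
go(.475,-.0897,-.001,17)"
```

```text
time_s: 43.18
ee_pos: [0.4766, -0.0904, 0.0021]
orientation: [2.068, 0.304, -2.05]
contact_force: [0.8, -0.2, -1.8]
gripper_width: 0.0562
time_s: 44.68
ee_pos: [0.477, -0.0905, 0.0022]
orientation: [0.977, 1.331, -0.973]
contact_force: [-0.1, -0.3, -0.0]
gripper_width: 0.0839
shift cm [ 0.32 -0.17 -0.14] turn deg [ 0.9  0.4 -0.5] yaw 17.9 t 44.675 p [ 0.477  -0.0905  0.0022] w 0.0839 f [-0.1 -0.3 -0. ] q7 [ 0.56 -0.14]
```

```bash
python3 -m pendant '[[8.4,0.3,-0.1,0,0.9,0.4,-0.5],[8.4,0,0,0,0,0,0],[5,0,0,0,0,0,0],[5,0,0,0,0,0,0],[5,0,0,0,0,0,0],[5,0,0,0,0,0,0]]' 50; python3 -c "
from h import *
go(.632,.2136,.14,17)"
```

```text
time_s: 45.42
ee_pos: [0.4761, -0.0907, -0.0006]
orientation: [0.994, 1.333, -0.996]
contact_force: [0.2, 0.5, -1.6]
gripper_width: 0.056
shift cm [-14.09  23.56 -24.76] turn deg [-0.5 -0.   0.1] yaw 16.5 t 45.425 p [ 0.4761 -0.0907 -0.0006] w 0.056 f [ 0.2  0.5 -1.6] q7 [ 0.55 -0.15]
```

```bash
python3 -m pendant '[[5,-2,0,0,0,0,0],[5,-5,0,0,0,0,0],[5,-5,0,0,0,0,0],[5,-1,2,-2,0,0,0],[5,0,4,-4.2,0,0,0],[5,0,4,-4.2,0,0,0],[5,0,4,-4.2,0,0,0],[5,0,4,-4.2,0,0,0],[5,0,2.5,-2.6,0,0,0],[5,0,1,-1,0,0,0],[5,0,0,0,0,0,0]]'; python3 -c "
from h import *
go(.632,.2136,.115,17)"
```

```text
time_s: 46.8
ee_pos: [0.6222, 0.191, 0.1306]
orientation: [0.997, 1.333, -1.004]
contact_force: [-0.5, -0.7, -1.5]
gripper_width: 0.0556
shift cm [ 1.55  1.57 -1.89] turn deg [-0.9 -0.   0.3] yaw 16.1 t 46.8 p [0.6222 0.191  0.1306] w 0.0556 f [-0.5 -0.7 -1.5] q7 [ 0.13 -0.48]
```

```bash
python3 -m pendant '[[5,0,1.57,-1.89,-0.9,0,0.3],[5,0,0,0,0,0,0]]'; python3 -c "
from h import *
go(.632,.2136,.115,17)
c,im=snap('wrist','w9'); s,_=snap('side','s9')
cv2.imwrite('pics/v9.png',np.hstack([cv2.resize(_[100:225,200:280],(320,500),interpolation=cv2.INTER_CUBIC),cv2.copyMakeBorder(cv2.resize(im,(480,360)),0,140,0,0,0)])[...,::-1])"
```

```text
time_s: 47.05
ee_pos: [0.6317, 0.2106, 0.1301]
orientation: [0.989, 1.334, -0.991]
contact_force: [-0.5, -0.1, -1.2]
gripper_width: 0.0559
shift cm [ 1.51  0.11 -0.28] turn deg [-0.1  0.1  0.1] yaw 16.9 t 47.05 p [0.6317 0.2106 0.1301] w 0.0559 f [-0.5 -0.1 -1.2] q7 [ 0.1  -0.49]
```

View pics/v9.png

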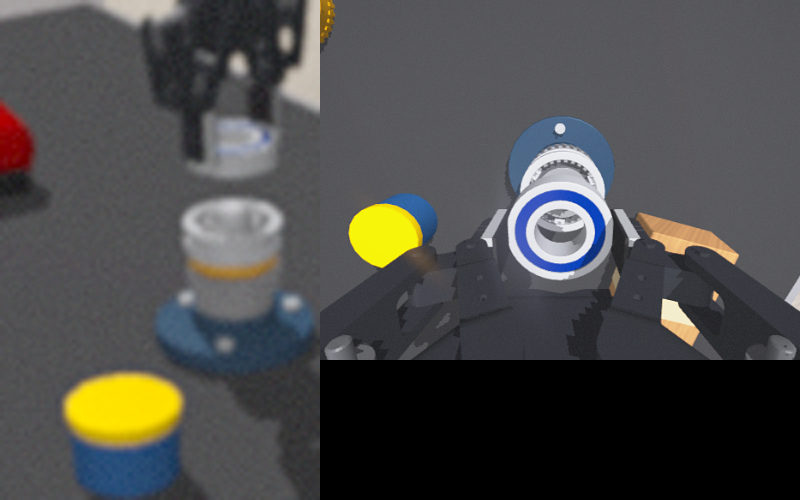

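The hub sits squarely on the ring and the bearing is held level above the stack. Lowering.

```bash
python3 -m pendant '[[5,0,0.1,-0.28,0,0,0],[5,0,0,0,0,0,0],[5,1.2,0,0,0,0,0],[5,1,0,0,0,0,0],[5,0,0,0,0,0,0]]'; python3 -c "
from h import *
go(.632,.2136,.087,17)"
```

```text
time_s: 47.78
ee_pos: [0.6315, 0.208, 0.1059]
orientation: [0.989, 1.331, -0.998]
contact_force: [-0.3, 0.2, -1.5]
gripper_width: 0.0559
shift cm [ 1.88  0.21 -0.53] turn deg [-0.5  0.2  0.2] yaw 16.5 t 47.775 p [0.6315 0.208  0.1059] w 0.0559 f [-0.3  0.2 -1.5] q7 [ 0.09 -0.51]
```

```bash
python3 -m pendant '[[5,0,0.21,-0.53,-0.5,0.2,0.2],[5,0,0,0,0,0,0],[5,0,0,0,0,0,0]]'; python3 -c "
from h import *
go(.632,.2136,.087,17)"
```

```text
time_s: 48.15
ee_pos: [0.6321, 0.2147, 0.1061]
orientation: [0.987, 1.335, -0.986]
contact_force: [0.4, 0.0, -2.2]
gripper_width: 0.0561
shift cm [ 1.91 -0.05  0.1 ] turn deg [ 0.1 -0.  -0. ] yaw 17.1 t 48.15 p [0.6321 0.2147 0.1061] w 0.0561 f [ 0.4  0.  -2.2] q7 [ 0.08 -0.51]
```

```bash
python3 -m pendant '[[5,0,-0.04,0.09,0,0,0],[5,0.5,0,0,0,0,0],[5,0.5,0,0,0,0,0],[5,0,0,0,0,0,0]]'; python3 -c "
from h import *
go(.632,.2136,.087,17)"
```

```text
time_s: 48.65
ee_pos: [0.6321, 0.2134, 0.0955]
orientation: [0.987, 1.335, -0.986]
contact_force: [-0.3, 0.1, -1.0]
gripper_width: 0.0558
shift cm [ 0.85 -0.01 -0.03] turn deg [ 0.1  0.  -0.1] yaw 17.1 t 48.65 p [0.6321 0.2134 0.0955] w 0.0558 f [-0.3  0.1 -1. ] q7 [ 0.08 -0.51]
```

```bash
python3 -m pendant '[[5,0.4,0,0,0,0,0],[5,0.4,0,0,0,0,0],[5,0,0,0,0,0,0],[5,0.1,0,0,0,0,0],[5,0.1,0,0,0,0,0]]'; python3 -c "
from h import *
go(.632,.2136,.0864,17)"
```

```text
time_s: 49.28
ee_pos: [0.6322, 0.2135, 0.0863]
orientation: [0.987, 1.334, -0.986]
contact_force: [-7.0, -4.9, 16.8]
gripper_width: 0.056
shift cm [-0.01 -0.02 -0.01] turn deg [ 0.1  0.  -0.1] yaw 17.1 t 49.275 p [0.6322 0.2135 0.0863] w 0.056 f [-7.  -4.9 16.8] q7 [ 0.07 -0.52]
```

```bash
python3 -m pendant '[[8.5,0,0,0,0,0,0],[8.5,0,0,0,0,0,0],[8.5,0,0,0,0,0,0],[8.5,-1,0,0,0,0,0],[8.5,-3,0,0,0,0,0],[8.5,-5,0,0,0,0,0],[8.5,-2,0,0,0,0,0],[8.5,0,0,4,0,0,0],[8.5,0,0,5,0,0,0],[8.5,0,0,0,0,0,0],[8.5,0,0,0,0,0,0]]'; python3 -c "
from h import *
c,im=snap('wrist','w10'); s,_=snap('side','s10')
cv2.imwrite('pics/v10.png',np.hstack([cv2.resize(_[100:225,200:280],(320,500),interpolation=cv2.INTER_CUBIC),cv2.copyMakeBorder(cv2.resize(im,(480,360)),0,140,0,0,0)])[...,::-1])"
```

```text
time_s: 50.65
ee_pos: [0.6592, 0.1267, 0.2037]
orientation: [0.987, 1.334, -0.983]
contact_force: [0.2, 0.7, 0.1]
gripper_width: 0.0853
```

View pics/v10.png

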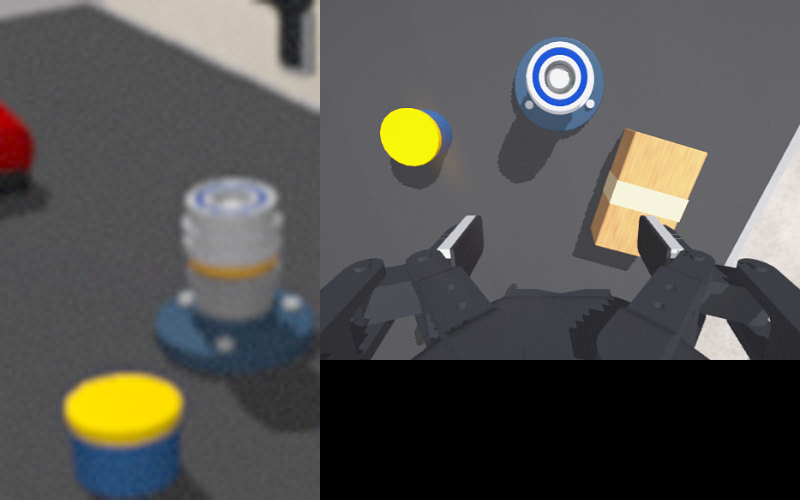

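The stack is complete, level and centred, the bystanders are in place, and the gripper is clear at z = 0.20. Handing in.

```bash
python3 -c "
from workcell import arm
print(arm.finish_job())"
```

```text
the job is handed in; nothing more can be done
None
```

The five parts are on the shaft in order: needle cage (the larger one), gear, brass ring (the smaller one), hub, bearing. I handed in at about 51 s of the 112 s; no verdict is reported.

**How each part went on:** I centred each one with two pinches at right angles. I found the shaft axis at about (0.632, 0.2136) by gently probing with the cage, then lowered each part slowly to its seat. The top camera put the axis about 2 mm away, so I used the probed value.

**Seating:** The cage, ring, hub and bearing each reached about their seated height with a clear push back (17–38 N). The gear came down to within about 0.5 mm of its seat. I pressed it down a little further before letting go, but did not read the contact force there.

**Last checks:** The final side and wrist pictures show a level, centred, free-standing stack, with the gripper open and clear of it. The tin and the box showed no sign of having been moved. The screwdriver was not in the last pictures, but no move came near it after my last look.

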